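# Shim the rocking tool chest with a levelling wedge

## Task

One foot of the little red tool chest has lost its pad and hangs clear of the shelf, so the chest rocks. Slide the yellow levelling wedge flat along the shelf, thin edge first, through the gap between the screwed-down charger and the power strip without touching either, and press it squarely under that foot until it is snug and carries about a kilo of the chest's weight, gently, without jacking the chest up. Then let go, and leave the jug, the funnel and the screwdriver where they are.

Things in the scene. Friction and masses are not known exactly. Their poses are not given: they have to be found in the camera images.
- wedge: Solid yellow plastic wedge, about 0.26 kg, loose: 150 mm long (x), 95 mm wide (y), too wide to grip, so it is pushed. Origin: middle of its underside. Thin edge (3 mm) at +x, upright back face (27 mm high) at -x; thickness at x mm is 15 - 0.16 x. Centre of mass 20 mm from the origin towards -x. Friction about 0.5 to 0.7 on shelf and foot; it stays put by friction once wedged.
- chest: Red two-drawer steel tool chest, 5.8 kg, stays in place: 240 mm deep (x), 320 wide (y), 162 high plus handle, underside 24 mm above the shelf. Origin: centre of its footprint at shelf height. Drawers face -x (the robot); the wedge goes in from the +y side. Four 30 mm feet at x +-85, y +-138; the one at (-85, +138) hangs clear. Over 28 N of load there would begin to lift the chest.
- stub_spot (a point): Shelf point straight under the bare foot's middle; axes as the chest's. The foot is a flat-ended steel stub, 30 mm diameter. Its height is not measured and differs: 8 to 17 mm above the shelf, so the depth must be felt. Resistance is about 2 N while the wedge slides freely and climbs over a few mm of travel once the stub bears; the push is then about 1.1 to 1.8 times the load on the stub.
- charger: Black battery charger screwed to the shelf: 90 mm (x) by 130 mm (y) by 40 mm high, with 3 mm thick screw lugs reaching 17 mm beyond each y end. Origin: centre of its underside; axes within 0.03 rad of the chest's. It stands on the far side of the wedge's way in.
- strip: Aluminium five-socket power strip screwed to the shelf: 50 mm (x) by 300 mm (y), 34 mm high, 39 at the red switch. Origin: centre of its underside; axes within 0.03 rad of the chest's. It lies on the robot's side of the wedge's way in; the gap between it and the charger is 150 to 190 mm wide. A wedge square to the chest and in line with the bare foot clears both by 25 mm or more.
- jug: Closed grey plastic jug, 95 mm square and 198 mm high, 0.95 kg, standing loose behind the charger. Origin: centre of its underside.
- funnel: Stainless funnel standing loose on its mouth, 120 mm in diameter, 130 mm high. Origin: centre of the mouth, at shelf height.
- screwdriver: Stubby screwdriver with an orange handle, about 100 mm long, lying loose on the shelf between the charger and the chest. Origin: under its middle.

How it is judged:
On the way, in this order (a step that is already met when the one before it is completed fails the run):
1. the wedge has come into the gap between the charger and the power strip (y of wedge in the frame of charger below 0 m and x of wedge in the frame of charger below -0.08 m and x of wedge in the frame of strip above 0.06 m), for 0.05 s.
2. the wedge is pressed under the bare foot with 6 to 22 N between wedge and chest (contact force between wedge and chest between 6 and 22 N and x of stub_spot in the frame of wedge below 0.075 m), for 0.2 s.
At the end, for the whole second after the job is handed in: The wedge lies flat and still, thin edge under the chest and square to its side within 0.2 rad, the bare foot standing on its sloping face within 30 mm of its centre line, and wedge and chest bear on each other with 4 to 22 N with nothing pushing any more (contact force between wedge and chest between 4 and 22 N and x of stub_spot in the frame of wedge between -0.06 and 0.07 m and y of stub_spot in the frame of wedge between -0.03 and 0.03 m and angle between the x axis of wedge and the y axis of chest, either way round below 0.2 rad and angle between wedge's own z axis and vertical below 0.03 rad and linear speed of wedge below 0.01 m/s); the robot touches nothing.
It fails at once if the charger or the power strip is touched (contact force between any of charger, strip and anything else above 0.5 N).
It fails at once if the wedge is driven in so hard (over 26 N) that it jacks the chest up (contact force between wedge and chest above 26 N).
It fails at once if the wedge is lifted or tipped instead of slid flat (height (world z) of wedge above 0.015 m or angle between wedge's own z axis and vertical above 0.2 rad).
It fails at once if the jug, the funnel or the screwdriver is moved more than 10 mm (distance of any of jug, funnel, screwdriver from where it was at the start of the episode above 0.01 m).
It also fails if it takes over 64 s, if anything falls off the work surface, if the arm or the gripper's body presses on something with over 40 N, if the wrist force passes 120 N, or if a joint passes its speed limit or range.

## Robot

A 6-joint arm with a two-finger parallel gripper is mounted at the origin on the work surface. World frame = base frame: x ahead of the robot, y to its left, z up, the work surface at z = 0. Lengths are in m, angles in rad, forces in N, time in s.
With the tool pointing down it reaches from about 0.375 to 0.975 m from the base axis. Payload 3.8 kg.
Tool frame: the origin (TCP) lies at the very end of the fingers, on their centre line; the grasp point (between the pads) lies 19 mm behind it (hold_point_z is the distance from the TCP to the grasp point, in m); z points along the fingers, x is the direction in which the jaws open and shut, and the axes are right-handed (so a half turn about z gives the same grasp; the last joint's range is limited). The gripper opens to 85 mm and grips with 20 to 120 N. Pads are 22 mm wide; open, the fingers measure 114 mm over their backs; the gripper's body (76 mm by 85 mm) begins 54 mm behind the grasp point. The pads swing forward as they close: fully open they stand 13 mm farther back than shut.
Start: joints at [-1.159, 0.264, 1.604, -0, 1.274, -0.037], TCP at [0.293, -0.608, 0.231] pointing down, gripper open.
Joint ranges: [-2.63, 2.63], [-0.94, 2.18], [0.31, 2.57], [-1.31, 4.45], [0, 2.66], [-2.55, 2.55]. Speed limits (rad/s): [2.57, 2.57, 3.14, 3.14, 3.14, 3.14].

## Interface

Orientations are given as a unit quaternion [w, x, y, z].
In Python, from bench import read_state, snapshot, sign_off, hold_point_z gives the robot as it stands. The module is installed in compiled form; this text tells all that it offers.
- The arm moves only by the tool step_arm, never from a script. Its arguments are lists of equal length, an entry for each row: "translation": the shift along the tool's x, y, z in cm, a list of three; "turn": the turn about the tool's z in degrees. A call has exactly 10 rows; each row is the pose to reach, as a shift and turn from the pose commanded when the call began, along the tool's axes at that moment; what a row does not reach only later rows make up. A row lasts 1/12 s, in which the tool goes at most 41.7 mm and 7.16 degrees, less where a joint would pass 70% of its speed; a pose out of reach is approached as far as the arm can. A call with a gripper value outside its range is refused whole. "claw" is the gripper's target within -1 to 1 (fully open at 1, half-way at 0, shut at -1), set as the call begins (left out, the last holds). The fingers move at their own pace and stop on an object; the grip force is fixed at half the most. Time passes only in rows, so rows that repeat a pose let the fingers close, or fill a call up. It gives the time, the measured TCP pose, the force and the opening at its end, in the units of the state.
- read_state(): the state, without advancing time (a new reading comes with each control period).
- snapshot(name): name is "scene" or "side" or "wrist"; returns a dict with "image" (480x640x3 uint8, red, green, blue), "K" (3x3 intrinsics, pixels), "extrinsics" (4x4, takes a point from camera to world coordinates). Camera axes: x right, y down, z forward; pixel columns grow to the right and rows downward; lengths in m; the calibration is good to about 2 mm. A picture is of the moment at which its call begins. There is no depth.
- sign_off(): hands the job in, once; it reports no verdict.
The state is a dict: "time_s": time; "joint_positions": joint angles; "qd": joint speeds; "effort": joint torques, N m; "tool_pos": TCP position; "tcp_rot": TCP orientation; "contact_force": force on the tool from outside, world axes, zero at the start; "ft_torque": the same for the moment, N m; "width": opening from 0.0 (shut) to 1.0 (fully open).
Only numpy, scipy, OpenCV 4.12 (cv2) and the standard library are available. Lean on these libraries where they do the work, as an engineer would, in place of code of your own. Each camera call takes 0.05 s, during which the arm holds its last target.

## Working session

There is one attempt and no reset: what is moved stays moved. The work goes in short steps, Python scripts to look and compute and a tool call to move; the robot and the scene stay as the last step left them, time stands still between calls to the robot, and variables do not carry over. Pictures are saved under pics/ and viewed, and the job is handed in when it is done.

Besides the shell and the picture viewer there is one more tool, called after "Emit:" as name(argument=value, ...), one argument or row to a line, values as JSON. step_arm: Moves the arm, as the interface text tells. Its arguments: {"type":"object","properties":{"translation":{"type":"array","items":{"type":"array","items":{"type":"number"}}},"turn":{"type":"array","items":{"type":"number"}},"claw":{"type":"number"}},"required":["translation","turn"]}

```bash
mkdir -p pics; python3 - <<'E'
from bench import *
import cv2
s=read_state()
for k,v in s.items(): print(k,v)
print(hold_point_z if not callable(hold_point_z) else hold_point_z())
import pickle
for n in ("scene","side","wrist"):
    r=snapshot(n); cv2.imwrite(f"pics/{n}0.png",r["image"][:,:,::-1]); pickle.dump(r,open(f"{n}0.pkl","wb"))
    print(n,r["K"].tolist() if hasattr(r["K"],'tolist') else r["K"]); print(r["extrinsics"])
E
```

```text
time_s 0.0
joint_positions [-1.15892761e+00  2.64753039e-01  1.60540784e+00 -2.43293839e-05
  1.27369927e+00 -3.69381865e-02]
qd [-0.00059179  0.00092925  0.00038339 -0.00107811  0.0003289  -0.00172064]
effort [-9.66422194e-04 -5.15110588e+01 -3.67316616e+01 -3.86041702e-04
  1.29525672e-02 -3.77446085e-06]
tool_pos [ 0.29254437 -0.60748087  0.22994383]
tcp_rot [-6.28618653e-04  8.46727672e-01 -5.32025342e-01 -9.43592905e-04]
contact_force [-0.2710778  -1.07724453  0.64704363]
ft_torque [ 0.00209897 -0.02045871  0.06419106]
width 0.9989209375489014
0.0187
scene [[500.07672561558905, 0.0, 317.73803805469197], [0.0, 500.07672561558905, 242.18749659050133], [0.0, 0.0, 1.0]]
[[-0.78292659  0.43217704 -0.44749186  0.99196979]
 [ 0.62202699  0.53177857 -0.57471209  0.60486942]
 [-0.01041079 -0.72830939 -0.68516936  0.70370491]
 [ 0.          0.          0.          1.        ]]
side [[476.90007980644424, 0.0, 323.02266195321766], [0.0, 476.90007980644424, 229.88433889437263], [0.0, 0.0, 1.0]]
[[-0.86193611  0.45481856 -0.22406746  0.81433644]
 [ 0.50686967  0.76232392 -0.40242438  0.54339888]
 [-0.01221809 -0.4604371  -0.88760825  1.07347939]
 [ 0.          0.          0.          1.        ]]
wrist [[358.87855819462055, 0.0, 316.6161636307096], [0.0, 358.87855819462055, 238.93994147290186], [0.0, 0.0, 1.0]]
[[ 0.43457855 -0.86673702 -0.24476196  0.35494942]
 [-0.90063288 -0.41863725 -0.116633   -0.57742109]
 [-0.00137634  0.27112687 -0.96254264  0.37179324]
 [ 0.          0.          0.          1.        ]]
```

View pics/scene0.png

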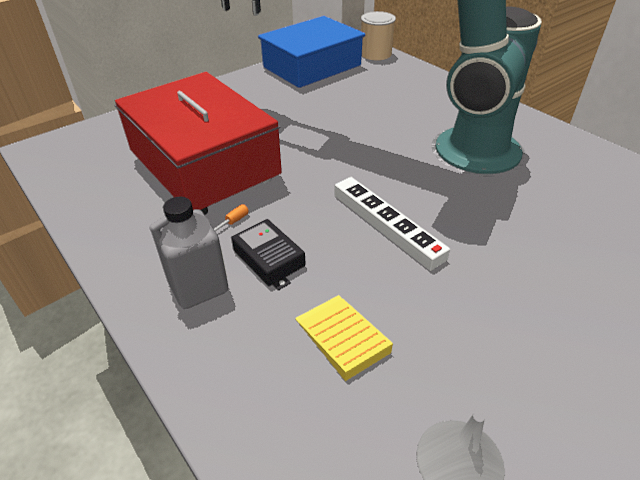

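View pics/side0.png

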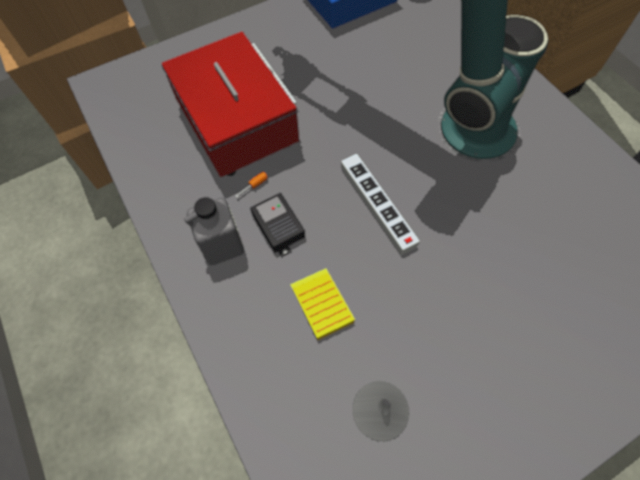

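View pics/wrist0.png

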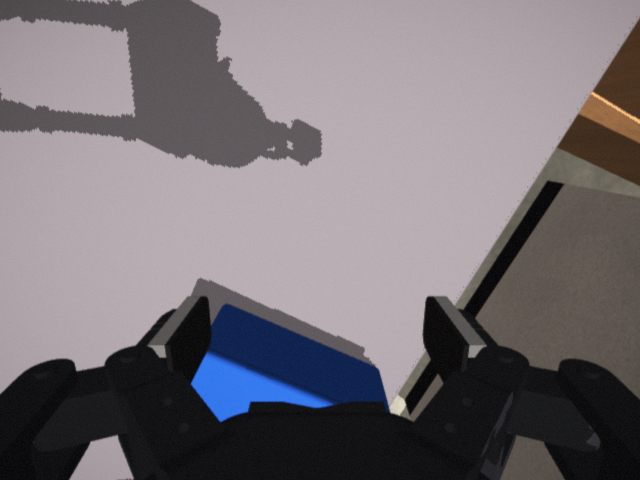

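```bash
cat > h.py <<'E'
import numpy as np, cv2, pickle
def ray(r,p):
    K=np.array(r["K"]);T=np.array(r["extrinsics"])
    d=T[:3,:3]@np.linalg.inv(K)@np.array([p[0],p[1],1.0]); return T[:3,3],d
def plane(r,p,z):
    o,d=ray(r,p); return o+d*(z-o[2])/d[2]
def tri(rs,ps):
    A=np.zeros((3,3));b=np.zeros(3)
    L=[]
    for r,p in zip(rs,ps):
        o,d=ray(r,p); d=d/np.linalg.norm(d); P=np.eye(3)-np.outer(d,d);A+=P;b+=P@o;L.append((P,o))
    x=np.linalg.solve(A,b); return x,[np.linalg.norm(P@(x-o)) for P,o in L]
def proj(r,X):
    K=np.array(r["K"]);T=np.linalg.inv(np.array(r["extrinsics"])); c=T[:3,:3]@np.asarray(X,float)+T[:3,3]
    q=K@c; return q[:2]/q[2]
def mask(r,which):
    h=cv2.cvtColor(r["image"],cv2.COLOR_RGB2HSV); H,S,V=[h[:,:,i].astype(int) for i in range(3)]
    if which=="yellow": m=(H>15)&(H<36)&(S>120)&(V>90)
    if which=="red": m=((H<6)|(H>172))&(S>150)&(V>50)
    if which=="orange": m=(H>6)&(H<15)&(S>180)&(V>150)
    if which=="redtop": m=((H<6)|(H>172))&(S>150)&(V>175)
    if which=="white": m=(S<25)&(V>190)
    if which=="black": m=(V<60)
    m=m.astype(np.uint8)
    if which=="yellow": m=cv2.morphologyEx(m,cv2.MORPH_CLOSE,np.ones((5,5)))
    n,l,st,c=cv2.connectedComponentsWithStats(m)
    return m,l,st,c
def poly(m,eps):
    cs,_=cv2.findContours(m,cv2.RETR_EXTERNAL,cv2.CHAIN_APPROX_NONE); c=max(cs,key=cv2.contourArea)
    return cv2.approxPolyDP(cv2.convexHull(c),eps,True)[:,0],c
E
python3 - <<'E'
from h import *
for n in("scene","side"):
    r=pickle.load(open(n+"0.pkl","rb"))
    for w in("yellow","redtop","red","orange","white","black"):
        m,l,st,c=mask(r,w)
        for i in sorted(range(1,len(st)),key=lambda i:-st[i,4])[:4]:
            if st[i,4]<60: continue
            p,_=poly((l==i).astype(np.uint8),3)
            print(n,w,st[i].tolist(),p.tolist())
    im=r["image"][:,:,::-1]
    x0,y0,x1,y1=(100,60,460,390) if n=="scene" else (150,20,440,350)
    cv2.imwrite(f"pics/{n}_z.png",cv2.resize(im[y0:y1,x0:x1],None,fx=1.8,fy=1.8,interpolation=cv2.INTER_CUBIC))
E
```

```text
scene yellow [507, 0, 109, 123, 7228] [[615, 0], [569, 122], [520, 101], [507, 0]]
scene yellow [296, 296, 97, 85, 4293] [[337, 296], [392, 343], [388, 354], [346, 380], [296, 319]]
scene yellow [375, 0, 86, 71, 3963] [[460, 54], [448, 70], [393, 46], [375, 10], [376, 0], [456, 0]]
scene yellow [34, 7, 21, 47, 152] [[36, 7], [54, 53], [49, 53], [37, 34]]
scene redtop [115, 72, 162, 88, 7203] [[276, 121], [176, 159], [115, 100], [206, 72]]
scene red [115, 72, 163, 93, 8033] [[277, 121], [277, 126], [177, 164], [115, 100], [206, 72]]
scene red [119, 111, 162, 99, 6127] [[280, 172], [201, 209], [193, 208], [174, 196], [134, 153], [119, 111], [277, 129]]
scene orange [229, 205, 19, 16, 88] [[246, 207], [244, 213], [233, 220], [229, 218]]
scene white [55, 413, 94, 67, 2983] [[55, 440], [67, 423], [83, 413], [122, 428], [148, 479], [74, 478]]
scene white [335, 176, 115, 84, 1253] [[335, 184], [351, 176], [449, 249], [432, 259]]
scene white [0, 327, 39, 57, 703] [[9, 327], [38, 355], [23, 374], [2, 383], [0, 360]]
scene white [0, 379, 21, 45, 472] [[12, 379], [19, 392], [20, 412], [10, 421]
[... 866 characters left out ...]
210, 147], [163, 63]]
side red [197, 115, 101, 61, 2356] [[297, 140], [221, 175], [197, 133], [295, 115]]
side orange [249, 172, 17, 14, 92] [[265, 174], [255, 184], [249, 182], [260, 173]]
side white [343, 155, 75, 94, 706] [[343, 160], [357, 155], [417, 241], [403, 248]]
side black [445, 0, 102, 160, 7768] [[507, 0], [540, 30], [546, 48], [512, 147], [500, 158], [470, 158], [459, 153], [445, 104], [462, 0]]
side black [199, 230, 45, 35, 935] [[235, 230], [243, 252], [209, 263], [199, 243]]
side black [252, 208, 53, 47, 453] [[252, 208], [303, 230], [304, 237], [289, 250], [274, 252]]
side black [195, 199, 22, 21, 323] [[215, 205], [214, 216], [197, 217], [195, 207], [199, 200], [208, 199]]
```

View pics/scene_z.png

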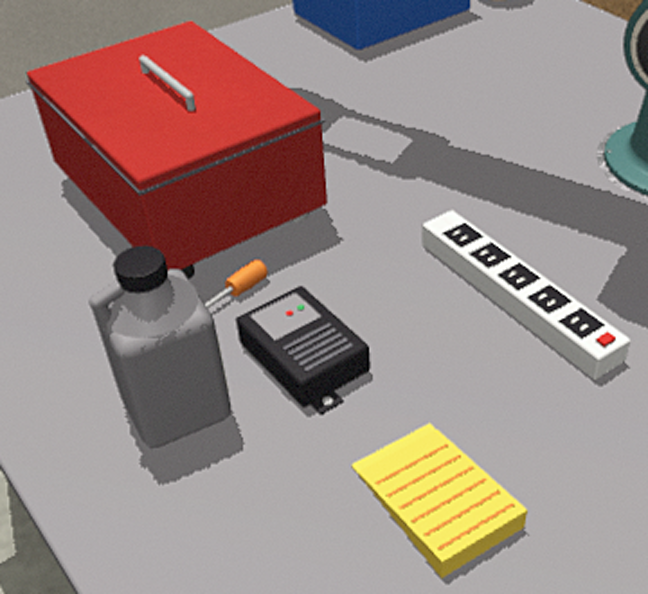

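View pics/side_z.png

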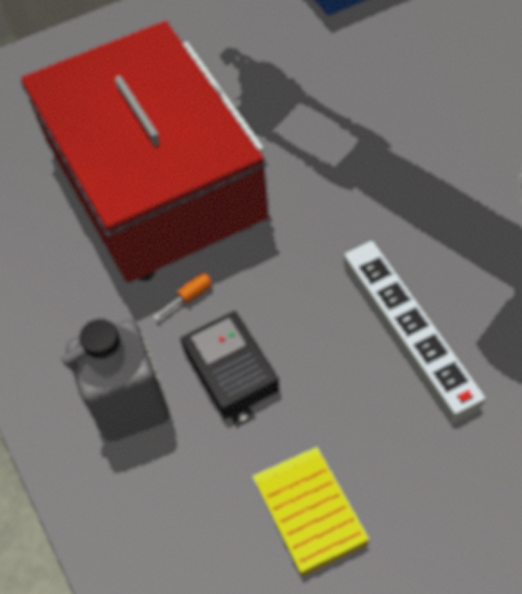

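```bash
python3 - <<'E'
from h import *
np.set_printoptions(precision=4,suppress=True)
a=pickle.load(open("scene0.pkl","rb"));b=pickle.load(open("side0.pkl","rb"))
def T(n,p,q):
    x,e=tri([a,b],[p,q]); print(n,x,np.array(e))
T("chest +y-x",(276.5,121.5),(295.5,105)); T("chest +y+x",(176.5,160),(210,146));T("chest -y+x",(115,100.5),(163.5,63.5));T("chest -y-x",(206,72.5),(241,32.5))
T("base +y-x",(280,172),(297,140)); 
T("strip far -y +x",(335,184),(343,160));T("strip -y-x",(351,176.5),(357,155.5));T("strip +y-x",(448.5,249),(417,241));T("strip +y+x",(432,259),(403,248))
T("wedge thin -x",(337.5,297),(326,269.5)); T("wedge thin +x",(297,319.5),(291.5,284.5)); T("wedge back -x",(391.5,343.5),(354,319)); T("back +x",(347,369),(318,337))
for nm,p,z in [("chest",(276.5,121.5),.162),("chest",(176.5,160),.162),("chest",(115,100.5),.162),("chest",(206,72.5),.162)]: print("pl",nm,plane(a,p,z))
for p in [(295.5,105),(210,146),(163.5,63.5),(241,32.5)]: print("pl side",plane(b,p,.162))
for p in [(335,184),(351,176.5),(448.5,249),(432,259)]: print("strip sc",plane(a,p,.034))
for p in [(343,160),(357,155.5),(417,241),(403,248)]: print("strip sd",plane(b,p,.034))
for p,z in [((337.5,297),.003),((297,319.5),.003),((391.5,343.5),.027),((347,369),.027),((388,354),0),((347,380),0)]: print("wedge sc",plane(a,p,z))
for p,z in [((326,269.5),.003),((291.5,284.5),.003),((354,319),.027),((318,337),.027)]: print("wedge sd",plane(b,p,z))
# charger top corners from zoom
for p in [(238,316),(302,288),(368,348),(309,379)]: print("ch sc",plane(a,(p[0]/1.8+100,p[1]/1.8+60),.04))
for p in [(182,337),(236,312),(277,378),(228,404)]: print("ch sd",plane(b,(p[0]/1.8+150,p[1]/1.8+20),.04))
E
```

```text
chest +y-x [ 0.4602 -0.2184  0.1487] [0. 0.]
chest +y+x [ 0.7022 -0.206   0.158 ] [0.002 0.002]
chest -y+x [ 0.6967 -0.5261  0.153 ] [0.0032 0.0032]
chest -y-x [ 0.4656 -0.5188  0.1564] [0.0004 0.0004]
base +y-x [ 0.4696 -0.207   0.0258] [0.0011 0.0011]
strip far -y +x [ 0.398  -0.0882  0.0249] [0.0021 0.0021]
strip -y-x [ 0.3636 -0.0735  0.0381] [0.002 0.002]
strip +y-x [0.3714 0.2153 0.0333] [0.0008 0.0008]
strip +y+x [0.4082 0.2096 0.0245] [0.0003 0.0003]
wedge thin -x [ 0.592   0.1508 -0.0051] [0.0016 0.0016]
wedge thin +x [ 0.6819  0.1429 -0.0066] [0.0003 0.0003]
wedge back -x [0.604  0.2986 0.0229] [0. 0.]
back +x [0.6962 0.2946 0.0334] [0.0005 0.0005]
pl chest [ 0.473  -0.1987  0.162 ]
pl chest [ 0.7056 -0.2019  0.162 ]
pl chest [ 0.7037 -0.5109  0.162 ]
pl chest [ 0.4708 -0.5068  0.162 ]
pl side [ 0.4653 -0.2075  0.162 ]
pl side [ 0.7012 -0.2013  0.162 ]
pl side [ 0.6953 -0.5132  0.162 ]
pl side [ 0.468  -0.5126  0.162 ]
strip sc [ 0.407  -0.0808  0.034 ]
strip sc [ 0.3607 -0.0796  0.034 ]
strip sc [0.3717 0.2164 0.034 ]
strip sc [0.4165 0.2148 0.034 ]
strip sd [ 0.4004 -0.0809  0.034 ]
strip sd [ 0.3607 -0.0742  0.034 ]
strip sd [0.372  0.2148 0.034 ]
strip sd [0.4117 0.2129 0.034 ]
wedge sc [0.5973 0.1546 0.003 ]
wedge sc [0.686  0.1494 0.003 ]
wedge sc [0.6063 0.3005 0.027 ]
wedge sc [0.6937 0.2912 0.027 ]
wedge sc [0.6102 0.2997 0.    ]
wedge sc [ 0.6949  0.2939 -0.    ]
wedge sd [0.5927 0.155  0.003 ]
wedge sd [0.6833 0.1462 0.003 ]
wedge sd [0.6049 0.2996 0.027 ]
wedge sd [0.6952 0.2936 0.027 ]
ch sc [ 0.6774 -0.073   0.04  ]
ch sc [ 0.5964 -0.0676  0.04  ]
ch sc [0.5972 0.0564 0.04  ]
ch sc [0.671  0.0543 0.04  ]
ch sd [ 0.6759 -0.0728  0.04  ]
ch sd [ 0.5919 -0.0702  0.04  ]
ch sd [0.5937 0.0512 0.04  ]
ch sd [0.6693 0.0517 0.04  ]
```

```bash
cat >> h.py <<'E'
def go(X,Y,Z,yawdeg):
    """shift in cm / turn in deg from the present pose, tool axes"""
    from bench import read_state
    from scipy.spatial.transform import Rotation as R
    s=read_state(); q=s["tcp_rot"]; M=R.from_quat([q[1],q[2],q[3],q[0]]).as_matrix()
    yaw=np.degrees(np.arctan2(M[1,0],M[0,0])); d=M.T@(np.array([X,Y,Z])-s["tool_pos"])*100
    print("t",round(s["time_s"],2),"pos",np.round(s["tool_pos"],4),"yaw",round(yaw,2),"tilt",round(M[2,2],4),"-> shift cm",np.round(d,2),"turn",round(-(yawdeg-yaw),2))
E
python3 - <<'E'
from h import *
go(.74,.246,.33,90)
a=pickle.load(open("scene0.pkl","rb"));b=pickle.load(open("side0.pkl","rb"))
# jug base, funnel, screwdriver
print("jug",[plane(a,p,0).round(3).tolist() for p in [(177,305),(226,290)]], [plane(b,p,0).round(3).tolist() for p in [(209,263),(243,252)]])
print("funnel",plane(b,(380,411),.0).round(3),plane(a,(460,460),0).round(3))
print("sd",plane(a,(238,213),.012).round(3),plane(b,(257,180),.012).round(3))
E
```

```text
t 0.15 pos [ 0.2926 -0.6077  0.2303] yaw -64.29 tilt -1.0 -> shift cm [-57.52 -77.34  -9.87] turn -154.29
jug [[0.835, -0.016, 0.0], [0.747, 0.009, 0.0]] [[0.83, -0.008, 0.0], [0.745, 0.008, 0.0]]
funnel [0.659 0.491 0.   ] [0.655 0.489 0.   ]
sd [ 0.617 -0.156  0.012] [ 0.621 -0.156  0.012]
```

Emit:
step_arm(
  translation=[
    [0,0,-4],
    [-0.5,-0.5,-8],
    [-2.5,-3.3,-10],
    [-4.8,-6.4,-10],
    [-7.1,-9.5,-10],
    [-9.4,-12.6,-10],
    [-11.7,-15.7,-10],
    [-14,-18.8,-10],
    [-16.3,-21.9,-10],
    [-18.6,-25,-10],
  ],
  turn=[0,-6,-12,-18,-24,-30,-36,-42,-48,-54],
  claw=0,
)

```text
time_s: 0.98
tool_pos: [0.4377, -0.3302, 0.331]
tcp_rot: [-0.0, 0.996, -0.087, -0.0]
contact_force: [0.3, -0.4, -1.0]
width: 0.496
```

```bash
python3 - <<'E'
from h import *
from bench import read_state
go(.74,.246,.33,90); print(read_state()["width"])
E
```

```text
t 0.98 pos [ 0.4377 -0.3302  0.331 ] yaw -10.01 tilt -1.0 -> shift cm [ 19.76 -62.     0.11] turn -100.01
0.4963589523206991
```

Emit:
step_arm(
  translation=[
    [1.1,-3.6,0],
    [2.2,-7.2,0],
    [3.4,-10.8,0],
    [4.6,-14.4,0],
    [5.7,-18,0],
    [6.9,-21.6,0],
    [8,-25.2,0],
    [9.2,-28.8,0],
    [10.3,-32.4,0],
    [11.5,-36,0],
  ],
  turn=[-6,-12,-18,-24,-30,-36,-42,-48,-54,-60],
)

```text
time_s: 1.82
tool_pos: [0.6151, 0.0035, 0.331]
tcp_rot: [-0.0, 0.906, 0.423, -0.0]
contact_force: [0.6, -0.2, 0.4]
width: 0.497
```

```bash
python3 - <<'E'
from h import *
go(.74,.246,.2,90)
E
```

```text
t 1.82 pos [0.6151 0.0035 0.331 ] yaw 50.02 tilt -1.0 -> shift cm [26.62 -6.01 13.09] turn -39.98
```

Emit:
step_arm(
  translation=[
    [3.5,-0.8,0],
    [7,-1.6,0],
    [10.5,-2.4,0],
    [14,-3.2,0.5],
    [17.2,-3.9,2],
    [20,-4.5,4],
    [22.6,-5.1,6.5],
    [24.6,-5.6,9],
    [25.8,-5.8,11],
    [26.6,-6,13],
  ],
  turn=[-5,-10,-15,-20,-25,-30,-35,-40,-40,-40],
)

```text
time_s: 2.65
tool_pos: [0.7408, 0.2451, 0.1984]
tcp_rot: [-0.001, 0.708, 0.706, -0.001]
contact_force: [0.0, -1.3, -0.5]
width: 0.5
```

```bash
python3 - <<'E'
from h import *
from bench import snapshot
go(.74,.246,.01,90)
for n in("scene","wrist"):
    r=snapshot(n); cv2.imwrite(f"pics/{n}1.png",r["image"][:,:,::-1]); pickle.dump(r,open(f"{n}1.pkl","wb"))
E
```

```text
t 2.65 pos [0.7408 0.2451 0.1984] yaw 89.82 tilt -1.0 -> shift cm [ 0.1  -0.04 18.84] turn -0.18
```

View pics/wrist1.png

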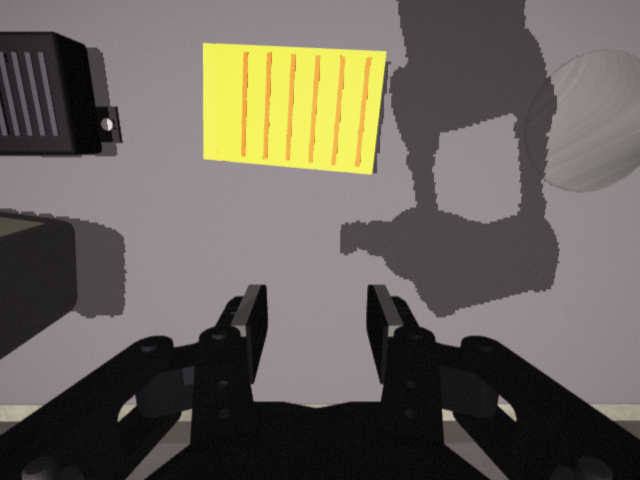

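View pics/scene1.png

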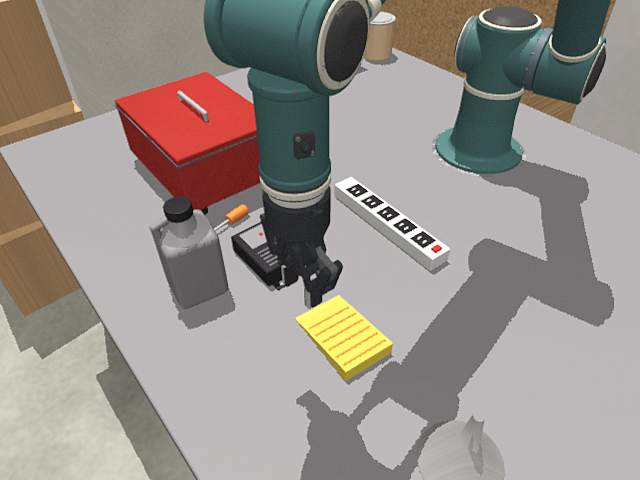

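```bash
python3 - <<'E'
from h import *
r=pickle.load(open("wrist1.pkl","rb"))
for n,p,z in [("thin-x",(204,44),.003),("thin+x",(204,159.5),.003),("back-x",(387,52),.027),("back+x",(374,173.5),.027),("lug",(121,142),.003),("lug",(118,107),.003),("charger +y-x",(80,38),.04),("ch +y+x",(100,153),.02)]: print(n,plane(r,p,z).round(4))
E
```

```text
thin-x [0.5933 0.1517 0.003 ]
thin+x [0.6876 0.1436 0.003 ]
back-x [0.6049 0.3006 0.027 ]
back+x [0.6983 0.2942 0.027 ]
lug [0.6721 0.0706 0.003 ]
lug [0.6426 0.0724 0.003 ]
charger +y-x [0.5977 0.0707 0.04  ]
ch +y+x [0.6811 0.0603 0.02  ]
```

Emit:
step_arm(
  translation=[
    [0,0,3.5],
    [0,0,7],
    [0,0,10.5],
    [0,0,13.5],
    [0,0,16],
    [0,0,17.6],
    [0,0,18.4],
    [0,0,18.9],
    [0,0,19.2],
    [0,0,19.2],
  ],
  turn=[0,0,0,0,0,0,0,0,0,0],
)

```text
time_s: 3.58
tool_pos: [0.7422, 0.2435, 0.0108]
tcp_rot: [0.001, 0.709, 0.705, 0.001]
contact_force: [-0.5, 0.9, 0.0]
width: 0.498
```

Emit:
step_arm(
  translation=[
    [0,0,0.3],
    [0,0,0.6],
    [0,0,0.6],
    [0,-0.5,0.6],
    [0,-1,0.6],
    [0,-1.5,0.6],
    [0,-2,0.6],
    [0,-2.3,0.6],
    [0,-2.3,0.6],
    [0,-2.3,0.6],
  ],
  turn=[0,0,0,0,0,0,0,0,0,0],
)

```text
time_s: 4.42
tool_pos: [0.7178, 0.2435, 0.0034]
tcp_rot: [0.0, 0.709, 0.705, 0.0]
contact_force: [-0.4, -1.2, -0.2]
width: 0.502
```

```bash
python3 - <<'E'
from h import *
from bench import snapshot
go(.5595,.244,.004,90)
for n in("scene","wrist"):
    r=snapshot(n); cv2.imwrite(f"pics/{n}2.png",r["image"][:,:,::-1]); pickle.dump(r,open(f"{n}2.pkl","wb"))
    if n=="scene": cv2.imwrite("pics/scene2z.png",cv2.resize(r["image"][230:400,240:440,::-1],None,fx=3.5,fy=3.5))
E
```

```text
t 4.42 pos [0.7178 0.2435 0.0034] yaw 89.73 tilt -1.0 -> shift cm [ -0.02 -15.83  -0.06] turn -0.27
```

View pics/wrist2.png

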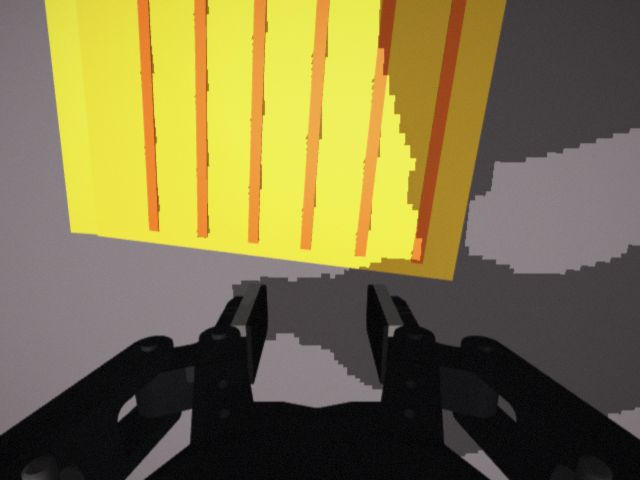

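View pics/scene2z.png

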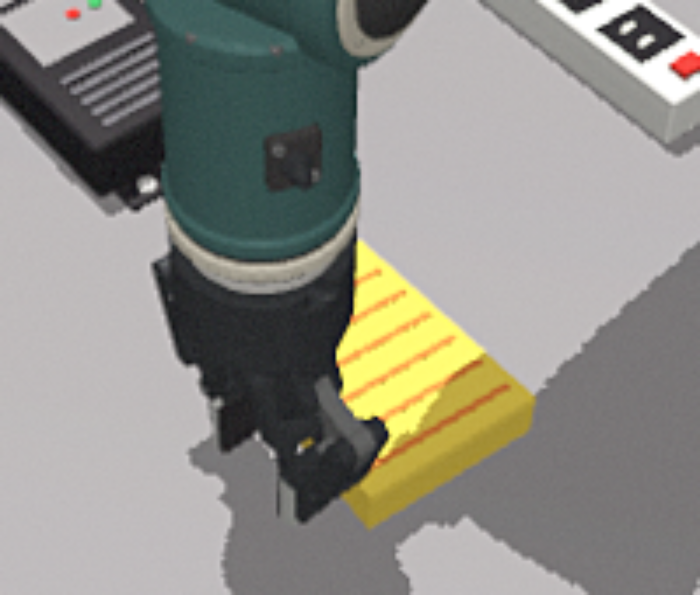

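Emit:
step_arm(
  translation=[
    [0,-0.5,0],
    [0,-1,0],
    [0,-1.6,0],
    [0,-2.3,0],
    [0,-3.1,0],
    [0,-3.9,0],
    [0,-4.7,0],
    [0,-5.5,0],
    [0,-6.3,0],
    [0,-7,0],
  ],
  turn=[0,0,0,0,0,0,0,0,0,0],
)

```text
time_s: 5.35
tool_pos: [0.6471, 0.2438, 0.0034]
tcp_rot: [0.0, 0.709, 0.705, 0.0]
contact_force: [1.5, -0.3, -0.8]
width: 0.499
```

```bash
python3 - <<'E'
from h import *
from bench import snapshot
go(.5595,.244,.004,90)
for n in("wrist",):
    r=snapshot(n); cv2.imwrite(f"pics/{n}3.png",r["image"][:,:,::-1]); pickle.dump(r,open(f"{n}3.pkl","wb"))
E
```

```text
t 5.35 pos [0.6471 0.2438 0.0034] yaw 89.72 tilt -1.0 -> shift cm [-0.02 -8.76 -0.06] turn -0.28
```

View pics/wrist3.png

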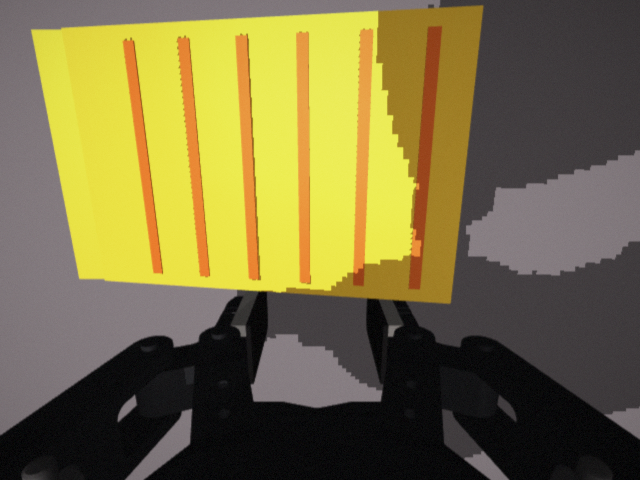

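```bash
cat >> h.py <<'E'
def wedge(cs):
    """thin-x, thin+x, back-x, back+x world points"""
    cs=np.array(cs)[:,:2]; c=cs.mean(0); ax=(cs[0]+cs[1]-cs[2]-cs[3])/2; w=(cs[1]+cs[3]-cs[0]-cs[2])/2
    print("wedge centre",c.round(4),"len",np.linalg.norm(ax).round(4),"wid",np.linalg.norm(w).round(4),"heading off -y (rad, + = thin edge to +x)",np.arctan2(ax[0],-ax[1]).round(4))
E
python3 - <<'E'
from h import *
r=pickle.load(open("wrist3.pkl","rb"))
P=[plane(r,p,z) for p,z in [((33,30),.003),((79,278.5),.003),((482.5,6),.027),((451,303),.027)]]
print(np.round(P,4)); wedge(P)
E
```

```text
[[0.5415 0.1445 0.003 ]
 [0.6357 0.1433 0.003 ]
 [0.5421 0.2926 0.027 ]
 [0.636  0.2927 0.027 ]]
wedge centre [0.5888 0.2183] len 0.1487 wid 0.0941 heading off -y (rad, + = thin edge to +x) -0.003
```

Emit:
step_arm(
  translation=[
    [0,-0.6,0],
    [0,-1.5,0],
    [0,-2.5,0],
    [0,-3.6,0],
    [0,-4.7,0],
    [0,-5.8,0],
    [0,-6.9,0],
    [0,-7.8,0],
    [0,-8.4,0],
    [0,-8.8,0],
  ],
  turn=[0,0,0,0,0,0,0,0,0,0],
)

```text
time_s: 6.23
tool_pos: [0.5591, 0.2442, 0.0034]
tcp_rot: [0.0, 0.709, 0.705, -0.0]
contact_force: [1.9, 0.0, -0.4]
width: 0.504
```

```bash
python3 - <<'E'
from h import *
from bench import snapshot
go(.5595,.244,.004,90)
for n in("wrist",):
    r=snapshot(n); cv2.imwrite(f"pics/{n}4.png",r["image"][:,:,::-1]); pickle.dump(r,open(f"{n}4.pkl","wb"))
E
```

```text
t 6.23 pos [0.5591 0.2442 0.0034] yaw 89.74 tilt -1.0 -> shift cm [-0.02  0.04 -0.06] turn -0.26
```

View pics/wrist4.png

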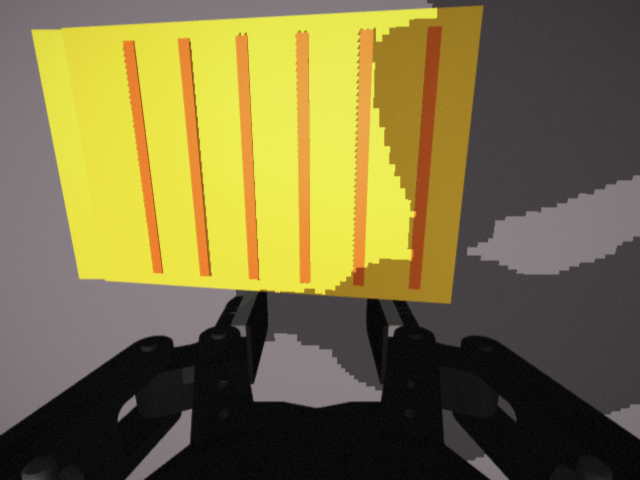

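Emit:
step_arm(
  translation=[
    [0,1,0],
    [0,2.5,0],
    [0,3,-3],
    [0,3,-6.5],
    [1,2,-9],
    [3,0.5,-9],
    [5.5,-1.5,-9],
    [7.5,-3.5,-9],
    [9,-5,-9],
    [9.1,-5.8,-9],
  ],
  turn=[0,0,0,5,12,19,26,33,40,47],
)

```text
time_s: 7.12
tool_pos: [0.5011, 0.3379, 0.093]
tcp_rot: [-0.001, 0.932, 0.362, -0.001]
contact_force: [-0.1, -0.1, -0.5]
width: 0.495
```

```bash
python3 - <<'E'
from h import *
go(.501,.336,.06,0)
E
```

```text
t 7.12 pos [0.5011 0.3379 0.093 ] yaw 42.47 tilt -1.0 -> shift cm [-0.13  0.14  3.3 ] turn 42.47
```

Emit:
step_arm(
  translation=[
    [0,0,1],
    [0,0,2],
    [0,0,3],
    [0,0,4],
    [0,0,5],
    [0,0,5.5],
    [-0.1,0.1,6],
    [-0.1,0.1,6],
    [-0.1,0.1,6],
    [-0.1,0.1,6],
  ],
  turn=[7,14,21,28,35,42.4,42.4,42.4,42.4,42.4],
)

```text
time_s: 7.95
tool_pos: [0.503, 0.3342, 0.0335]
tcp_rot: [-0.0, 1.0, 0.004, 0.0]
contact_force: [1.0, 0.2, -0.3]
width: 0.5
```

```bash
python3 - <<'E'
from h import *
from bench import snapshot
go(.501,.336,.0034,0)
for n in("wrist","scene","side"):
    r=snapshot(n); cv2.imwrite(f"pics/{n}5.png",r["image"][:,:,::-1]); pickle.dump(r,open(f"{n}5.pkl","wb"))
E
```

```text
t 7.95 pos [0.503  0.3342 0.0335] yaw 0.42 tilt -1.0 -> shift cm [-0.2  -0.18  3.01] turn 0.42
```

View pics/wrist5.png

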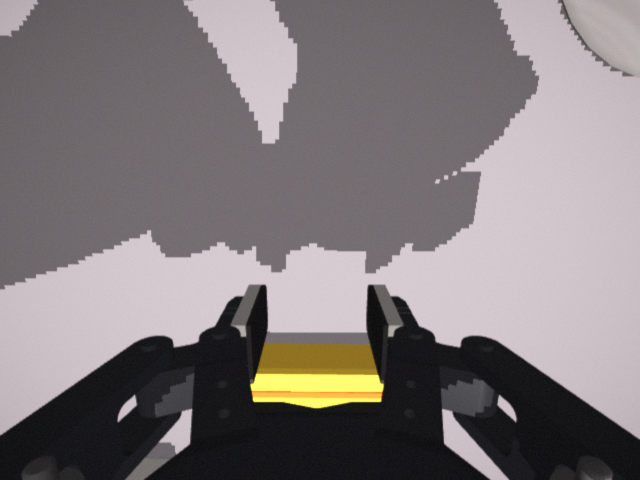

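View pics/side5.png

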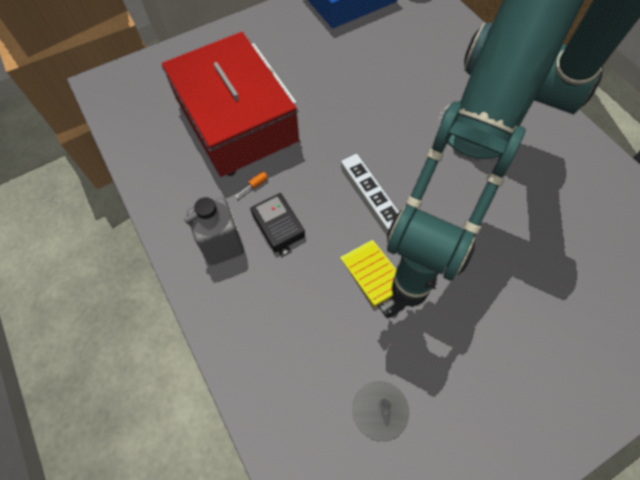

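Emit:
step_arm(
  translation=[
    [-0.1,0,1],
    [-0.2,0,2],
    [-0.2,0,3],
    [-0.2,0,3],
    [-0.2,0.6,3],
    [-0.2,1.2,3],
    [-0.2,1.8,3],
    [-0.2,2.4,3],
    [-0.2,3.1,3],
    [-0.2,3.8,3],
  ],
  turn=[0.4,0.4,0.4,0.4,0.4,0.4,0.4,0.4,0.4,0.4],
)

```text
time_s: 8.93
tool_pos: [0.5011, 0.2957, 0.0038]
tcp_rot: [-0.0, 1.0, -0.001, 0.001]
contact_force: [0.2, 1.9, -0.1]
width: 0.499
```

```bash
python3 - <<'E'
from h import *
from bench import snapshot
go(.501,.3,.0034,0)
for n in("wrist","side"):
    r=snapshot(n); cv2.imwrite(f"pics/{n}6.png",r["image"][:,:,::-1]); pickle.dump(r,open(f"{n}6.pkl","wb"))
E
```

```text
t 8.93 pos [0.5011 0.2957 0.0038] yaw -0.11 tilt -1.0 -> shift cm [-0.01 -0.43  0.04] turn -0.11
```

View pics/wrist6.png

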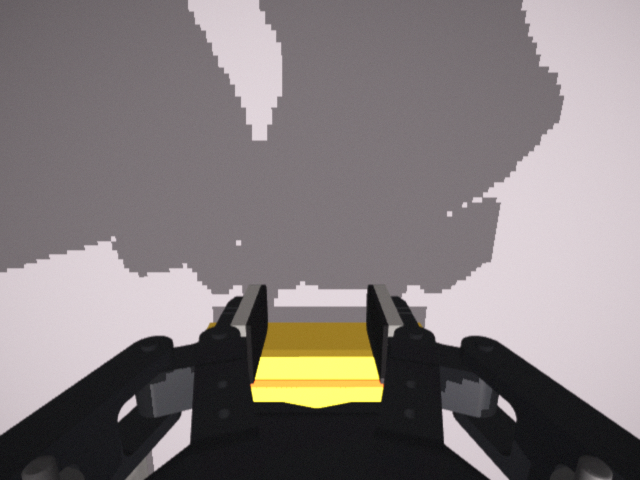

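Emit:
step_arm(
  translation=[
    [0,0.7,0],
    [0,1.6,0],
    [0,2.6,0],
    [0,3.6,0],
    [0,4.6,0],
    [0,5.6,0],
    [0,6.6,0],
    [0,7.6,0],
    [0,8.6,0],
    [0,9.5,0],
  ],
  turn=[0,0,0,0,0,0,0,0,0,0],
)

```text
time_s: 9.87
tool_pos: [0.5007, 0.2, 0.0035]
tcp_rot: [-0.0, 1.0, -0.001, 0.0]
contact_force: [-0.6, 3.2, 2.4]
width: 0.501
```

```bash
python3 - <<'E'
from h import *
from bench import snapshot
go(.501,.1,.0034,0)
for n in("scene","side"):
    r=snapshot(n); cv2.imwrite(f"pics/{n}7.png",r["image"][:,:,::-1]); pickle.dump(r,open(f"{n}7.pkl","wb"))
E
```

```text
t 9.87 pos [0.5007 0.2    0.0035] yaw -0.11 tilt -1.0 -> shift cm [ 0.05 10.    0.  ] turn -0.11
```

View pics/side7.png

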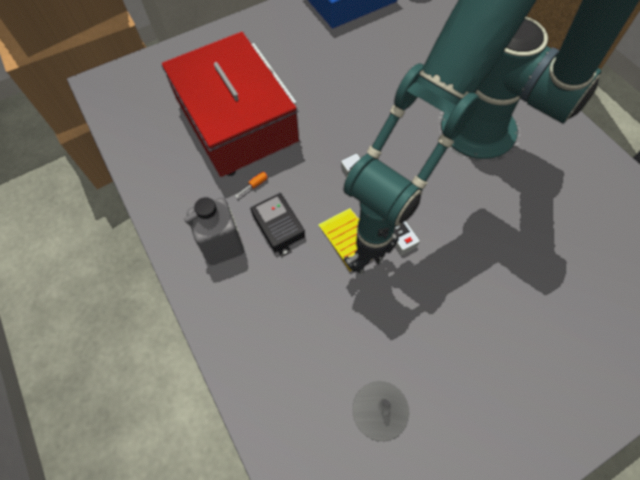

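View pics/scene7.png

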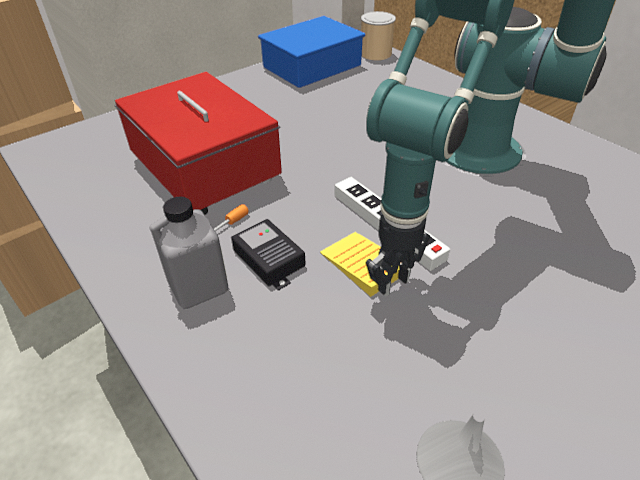

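```bash
python3 - <<'E'
from h import *
for n in("scene","side"):
    r=pickle.load(open(n+"7.pkl","rb")); m,l,st,c=mask(r,"yellow")
    for i in range(1,len(st)):
        if 300<st[i,4]<6000 and 250<c[i][0]<450 and 180<c[i][1]<330:
            p,_=poly((l==i).astype(np.uint8),3)
            for q in p: print(n,q,plane(r,q,.003).round(4),plane(r,q,.027).round(4))
E
```

```text
scene [320 252] [0.5487 0.0424 0.003 ] [0.5638 0.0617 0.027 ]
scene [355 232] [0.4546 0.0419 0.003 ] [0.473  0.0612 0.027 ]
scene [379 246] [0.4451 0.1042 0.003 ] [0.4638 0.1213 0.027 ]
scene [378 290] [0.5281 0.1888 0.003 ] [0.544  0.2031 0.027 ]
scene [370 296] [0.5495 0.1902 0.003 ] [0.5647 0.2044 0.027 ]
side [350 209] [0.4534 0.0414 0.003 ] [0.4615 0.0526 0.027 ]
side [359 219] [0.4492 0.0782 0.003 ] [0.4574 0.0886 0.027 ]
side [357 249] [0.4989 0.1471 0.003 ] [0.506 0.156 0.027]
side [343 261] [0.5456 0.157  0.003 ] [0.5516 0.1656 0.027 ]
side [319 224] [0.5443 0.0383 0.003 ] [0.5504 0.0496 0.027 ]
```

Emit:
step_arm(
  translation=[
    [0,0.7,0],
    [0,1.6,0],
    [0,2.6,0],
    [0,3.6,0],
    [0,4.6,0],
    [0,5.6,0],
    [0,6.6,0],
    [0,7.6,0],
    [0,8.6,0],
    [0,9.5,0],
  ],
  turn=[0,0,0,0,0,0,0,0,0,0],
)

```text
time_s: 10.8
tool_pos: [0.5003, 0.1049, 0.0033]
tcp_rot: [0.0, 1.0, -0.001, -0.0]
contact_force: [0.8, 0.2, -1.3]
width: 0.506
```

Emit:
step_arm(
  translation=[
    [0,0.7,0],
    [0,1.6,0],
    [0,2.6,0],
    [0,3.6,0],
    [0,4.6,0],
    [0,5.6,0],
    [0,6.6,0],
    [0,7.4,0],
    [0,8.2,0],
    [0,9,0],
  ],
  turn=[0,0,0,0,0,0,0,0,0,0],
)

```text
time_s: 11.63
tool_pos: [0.5002, 0.0152, 0.0033]
tcp_rot: [-0.0, 1.0, -0.001, -0.0]
contact_force: [0.7, 3.0, -0.2]
width: 0.5
```

```bash
python3 - <<'E'
from h import *
from bench import snapshot
go(.501,-.044,.0034,0)
for n in("scene","side"):
    r=snapshot(n); cv2.imwrite(f"pics/{n}8.png",r["image"][:,:,::-1]); pickle.dump(r,open(f"{n}8.pkl","wb"))
    m,l,st,c=mask(r,"yellow")
    for i in range(1,len(st)):
        if 100<st[i,4]<6000 and 250<c[i][0]<400 and 100<c[i][1]<330:
            p,_=poly((l==i).astype(np.uint8),3)
            for q in p: print(n,q,plane(r,q,.003).round(4),plane(r,q,.027).round(4))
E
```

```text
t 11.63 pos [0.5002 0.0152 0.0033] yaw -0.09 tilt -1.0 -> shift cm [ 0.09  5.92 -0.01] turn -0.09
scene [268 207] [ 0.5491 -0.1414  0.003 ] [ 0.5642 -0.1158  0.027 ]
scene [300 191] [ 0.4592 -0.1429  0.003 ] [ 0.4775 -0.1173  0.027 ]
scene [312 196] [ 0.4493 -0.1108  0.003 ] [ 0.4679 -0.0863  0.027 ]
scene [316 238] [0.5293 0.005  0.003 ] [0.5451 0.0255 0.027 ]
scene [308 242] [0.5495 0.0041 0.003 ] [0.5646 0.0247 0.027 ]
scene [335 209] [ 0.4386 -0.0423  0.003 ] [ 0.4576 -0.0202  0.027 ]
scene [335 228] [0.479  0.0059 0.003 ] [0.4965 0.0264 0.027 ]
scene [326 233] [0.5036 0.0061 0.003 ] [0.5203 0.0266 0.027 ]
scene [319 219] [ 0.4869 -0.0382  0.003 ] [ 0.5042 -0.0161  0.027 ]
side [313 160] [ 0.4584 -0.1418  0.003 ] [ 0.4664 -0.1264  0.027 ]
side [315 188] [ 0.499  -0.0606  0.003 ] [ 0.506  -0.0471  0.027 ]
side [305 204] [ 0.5459 -0.0314  0.003 ] [ 0.5519 -0.0185  0.027 ]
side [285 172] [ 0.543  -0.1465  0.003 ] [ 0.5491 -0.131   0.027 ]
```

View pics/scene8.png

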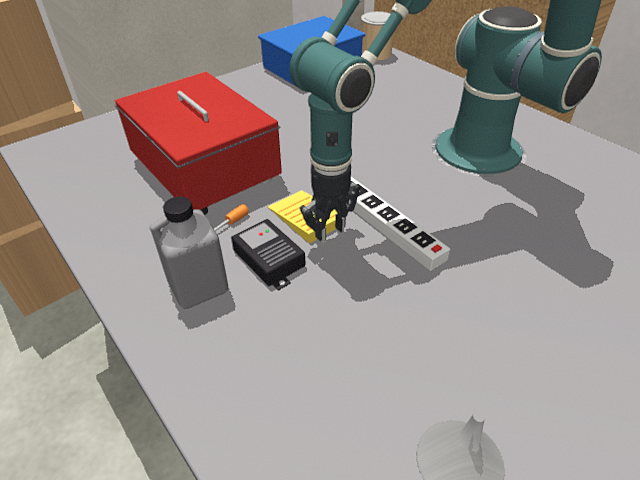

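View pics/side8.png

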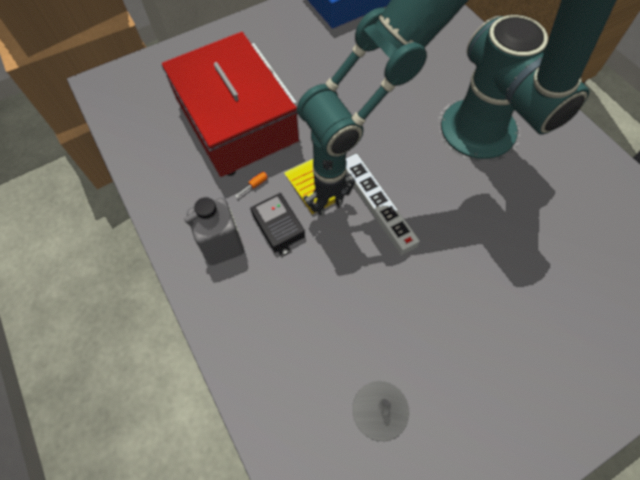

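Emit:
step_arm(
  translation=[
    [0,0.6,0],
    [0,1.2,0],
    [0,1.8,0],
    [0,2.4,0],
    [0,3,0],
    [0,3.6,0],
    [0,4.2,0],
    [0,4.8,0],
    [0,5.2,0],
    [0,5.5,0],
  ],
  turn=[0,0,0,0,0,0,0,0,0,0],
)

```text
time_s: 12.57
tool_pos: [0.5002, -0.0395, 0.0033]
tcp_rot: [-0.0, 1.0, -0.001, 0.0]
contact_force: [-0.3, 1.9, 0.4]
width: 0.501
```

Emit:
step_arm(
  translation=[
    [0,0.15,0],
    [0,0.3,0],
    [0,0.45,0],
    [0,0.6,0],
    [0,0.75,0],
    [0,0.9,0],
    [0,1,0],
    [0,1.1,0],
    [0,1.2,0],
    [0,1.2,0],
  ],
  turn=[0,0,0,0,0,0,0,0,0,0],
)

```text
time_s: 13.4
tool_pos: [0.5002, -0.0512, 0.0033]
tcp_rot: [0.0, 1.0, -0.001, 0.0]
contact_force: [0.3, 1.6, 1.2]
width: 0.503
```

```bash
python3 - <<'E'
from h import *
from bench import snapshot,read_state
go(.501,-.13,.0034,0); print(read_state()["contact_force"].round(2))
for n in("scene","side"):
    r=snapshot(n); cv2.imwrite(f"pics/{n}9.png",r["image"][:,:,::-1]); pickle.dump(r,open(f"{n}9.pkl","wb"))
a=cv2.imread("pics/scene9.png")[80:260,180:380];b=cv2.imread("pics/side9.png")[60:240,180:380]
cv2.imwrite("pics/z9.png",cv2.resize(np.hstack([a,b]),None,fx=2,fy=2,interpolation=cv2.INTER_CUBIC))
E
```

```text
t 13.4 pos [ 0.5002 -0.0512  0.0033] yaw -0.09 tilt -1.0 -> shift cm [ 0.09  7.88 -0.01] turn -0.09
[0.26 1.59 1.2 ]
```

View pics/z9.png

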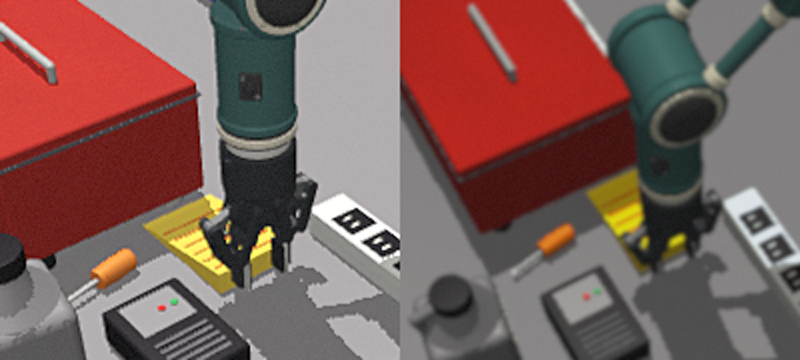

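Emit:
step_arm(
  translation=[
    [0,0.2,0],
    [0,0.4,0],
    [0,0.6,0],
    [0,0.75,0],
    [0,0.9,0],
    [0,1,0],
    [0,1.1,0],
    [0,1.15,0],
    [0,1.2,0],
    [0,1.2,0],
  ],
  turn=[0,0,0,0,0,0,0,0,0,0],
)

```text
time_s: 14.33
tool_pos: [0.5001, -0.0631, 0.0033]
tcp_rot: [0.0, 1.0, -0.001, -0.0]
contact_force: [0.1, 1.5, 0.9]
width: 0.502
```

Emit:
step_arm(
  translation=[
    [0,0.03,0],
    [0,0.06,0],
    [0,0.09,0],
    [0,0.12,0],
    [0,0.15,0],
    [0,0.18,0],
    [0,0.21,0],
    [0,0.24,0],
    [0,0.27,0],
    [0,0.3,0],
  ],
  turn=[0,0,0,0,0,0,0,0,0,0],
)

```text
time_s: 15.17
tool_pos: [0.5001, -0.066, 0.0033]
tcp_rot: [0.0, 1.0, -0.001, 0.0]
contact_force: [-0.3, 3.0, 1.7]
width: 0.505
```

Emit:
step_arm(
  translation=[
    [0,0.03,0],
    [0,0.06,0],
    [0,0.09,0],
    [0,0.12,0],
    [0,0.15,0],
    [0,0.18,0],
    [0,0.21,0],
    [0,0.24,0],
    [0,0.27,0],
    [0,0.3,0],
  ],
  turn=[0,0,0,0,0,0,0,0,0,0],
)

```text
time_s: 16.0
tool_pos: [0.5001, -0.069, 0.0033]
tcp_rot: [-0.0, 1.0, -0.001, -0.0]
contact_force: [-0.0, 2.4, 1.8]
width: 0.496
```

Emit:
step_arm(
  translation=[
    [0,0.03,0],
    [0,0.06,0],
    [0,0.09,0],
    [0,0.12,0],
    [0,0.15,0],
    [0,0.18,0],
    [0,0.21,0],
    [0,0.24,0],
    [0,0.27,0],
    [0,0.3,0],
  ],
  turn=[0,0,0,0,0,0,0,0,0,0],
)

```text
time_s: 16.83
tool_pos: [0.5001, -0.072, 0.0033]
tcp_rot: [0.0, 1.0, -0.001, 0.0]
contact_force: [-0.3, 2.2, 2.3]
width: 0.496
```

Emit:
step_arm(
  translation=[
    [0,0.03,0],
    [0,0.06,0],
    [0,0.09,0],
    [0,0.12,0],
    [0,0.15,0],
    [0,0.18,0],
    [0,0.21,0],
    [0,0.24,0],
    [0,0.27,0],
    [0,0.3,0],
  ],
  turn=[0,0,0,0,0,0,0,0,0,0],
)

```text
time_s: 17.67
tool_pos: [0.5001, -0.075, 0.0033]
tcp_rot: [0.0, 1.0, -0.001, -0.0]
contact_force: [0.4, 2.7, 2.7]
width: 0.498
```

Emit:
step_arm(
  translation=[
    [0,0.03,0],
    [0,0.06,0],
    [0,0.09,0],
    [0,0.12,0],
    [0,0.15,0],
    [0,0.18,0],
    [0,0.21,0],
    [0,0.24,0],
    [0,0.27,0],
    [0,0.3,0],
  ],
  turn=[0,0,0,0,0,0,0,0,0,0],
)

```text
time_s: 18.5
tool_pos: [0.5001, -0.078, 0.0033]
tcp_rot: [0.0, 1.0, -0.001, 0.0]
contact_force: [0.3, 2.2, 0.9]
width: 0.5
```

Emit:
step_arm(
  translation=[
    [0,0.03,0],
    [0,0.06,0],
    [0,0.09,0],
    [0,0.12,0],
    [0,0.15,0],
    [0,0.18,0],
    [0,0.21,0],
    [0,0.24,0],
    [0,0.27,0],
    [0,0.3,0],
  ],
  turn=[0,0,0,0,0,0,0,0,0,0],
)

```text
time_s: 19.33
tool_pos: [0.5001, -0.081, 0.0033]
tcp_rot: [-0.0, 1.0, -0.001, -0.0]
contact_force: [0.1, 2.5, 2.1]
width: 0.494
```

Emit:
step_arm(
  translation=[
    [0,0.03,0],
    [0,0.06,0],
    [0,0.09,0],
    [0,0.12,0],
    [0,0.15,0],
    [0,0.18,0],
    [0,0.21,0],
    [0,0.24,0],
    [0,0.27,0],
    [0,0.3,0],
  ],
  turn=[0,0,0,0,0,0,0,0,0,0],
)

```text
time_s: 20.17
tool_pos: [0.5001, -0.084, 0.0033]
tcp_rot: [0.0, 1.0, -0.001, -0.0]
contact_force: [-0.1, 3.2, 1.4]
width: 0.503
```

Emit:
step_arm(
  translation=[
    [0,0.03,0],
    [0,0.06,0],
    [0,0.09,0],
    [0,0.12,0],
    [0,0.15,0],
    [0,0.18,0],
    [0,0.21,0],
    [0,0.24,0],
    [0,0.27,0],
    [0,0.3,0],
  ],
  turn=[0,0,0,0,0,0,0,0,0,0],
)

```text
time_s: 21.0
tool_pos: [0.5001, -0.087, 0.0033]
tcp_rot: [0.0, 1.0, -0.001, 0.0]
contact_force: [0.8, 2.7, 1.8]
width: 0.502
```

Emit:
step_arm(
  translation=[
    [0,0.03,0],
    [0,0.06,0],
    [0,0.09,0],
    [0,0.12,0],
    [0,0.15,0],
    [0,0.18,0],
    [0,0.21,0],
    [0,0.24,0],
    [0,0.27,0],
    [0,0.3,0],
  ],
  turn=[0,0,0,0,0,0,0,0,0,0],
)

```text
time_s: 21.83
tool_pos: [0.5001, -0.09, 0.0033]
tcp_rot: [-0.0, 1.0, -0.001, 0.0]
contact_force: [0.0, 1.8, 1.3]
width: 0.504
```

Emit:
step_arm(
  translation=[
    [0,0.03,0],
    [0,0.06,0],
    [0,0.09,0],
    [0,0.12,0],
    [0,0.15,0],
    [0,0.18,0],
    [0,0.21,0],
    [0,0.24,0],
    [0,0.27,0],
    [0,0.3,0],
  ],
  turn=[0,0,0,0,0,0,0,0,0,0],
)

```text
time_s: 22.67
tool_pos: [0.5001, -0.093, 0.0033]
tcp_rot: [-0.0, 1.0, -0.001, -0.0]
contact_force: [-0.1, 2.3, 2.0]
width: 0.505
```

Emit:
step_arm(
  translation=[
    [0,0.03,0],
    [0,0.06,0],
    [0,0.09,0],
    [0,0.12,0],
    [0,0.15,0],
    [0,0.18,0],
    [0,0.21,0],
    [0,0.24,0],
    [0,0.27,0],
    [0,0.3,0],
  ],
  turn=[0,0,0,0,0,0,0,0,0,0],
)

```text
time_s: 23.5
tool_pos: [0.5001, -0.096, 0.0033]
tcp_rot: [0.0, 1.0, -0.001, 0.0]
contact_force: [-0.9, 3.5, 1.6]
width: 0.502
```

Emit:
step_arm(
  translation=[
    [0,0.02,0],
    [0,0.04,0],
    [0,0.06,0],
    [0,0.08,0],
    [0,0.1,0],
    [0,0.12,0],
    [0,0.14,0],
    [0,0.16,0],
    [0,0.18,0],
    [0,0.2,0],
  ],
  turn=[0,0,0,0,0,0,0,0,0,0],
)

```text
time_s: 24.33
tool_pos: [0.5, -0.0977, 0.0033]
tcp_rot: [-0.0, 1.0, -0.001, -0.0]
contact_force: [-0.2, 5.3, 2.3]
width: 0.496
```

Emit:
step_arm(
  translation=[
    [0,0.01,0],
    [0,0.02,0],
    [0,0.03,0],
    [0,0.04,0],
    [0,0.05,0],
    [0,0.06,0],
    [0,0.07,0],
    [0,0.08,0],
    [0,0.1,0],
    [0,0.1,0],
  ],
  turn=[0,0,0,0,0,0,0,0,0,0],
)

```text
time_s: 25.17
tool_pos: [0.5001, -0.0983, 0.0033]
tcp_rot: [-0.001, 1.0, -0.001, -0.0]
contact_force: [0.6, 7.4, 2.5]
width: 0.499
```

Emit:
step_arm(
  translation=[
    [0,0.01,0],
    [0,0.02,0],
    [0,0.03,0],
    [0,0.04,0],
    [0,0.05,0],
    [0,0.06,0],
    [0,0.07,0],
    [0,0.08,0],
    [0,0.1,0],
    [0,0.1,0],
  ],
  turn=[0,0,0,0,0,0,0,0,0,0],
)

```text
time_s: 26.0
tool_pos: [0.5, -0.0987, 0.0033]
tcp_rot: [-0.001, 1.0, -0.001, -0.0]
contact_force: [0.9, 9.2, 3.7]
width: 0.503
```

Emit:
step_arm(
  translation=[
    [0,0.02,0],
    [0,0.04,0],
    [0,0.06,0],
    [0,0.08,0],
    [0,0.1,0],
    [0,0.12,0],
    [0,0.14,0],
    [0,0.15,0],
    [0,0.15,0],
    [0,0.15,0],
  ],
  turn=[0,0,0,0,0,0,0,0,0,0],
)

```text
time_s: 26.83
tool_pos: [0.5, -0.0993, 0.0033]
tcp_rot: [-0.002, 1.0, -0.001, -0.0]
contact_force: [0.8, 13.2, 4.9]
width: 0.499
```

Emit:
step_arm(
  translation=[
    [0,0.02,0],
    [0,0.04,0],
    [0,0.06,0],
    [0,0.08,0],
    [0,0.1,0],
    [0,0.1,0],
    [0,0.1,0],
    [0,0.1,0],
    [0,0.1,0],
    [0,0.1,0],
  ],
  turn=[0,0,0,0,0,0,0,0,0,0],
)

```text
time_s: 27.67
tool_pos: [0.4999, -0.0997, 0.0033]
tcp_rot: [-0.002, 1.0, -0.001, -0.0]
contact_force: [-0.9, 15.9, 4.1]
width: 0.497
```

Emit:
step_arm(
  translation=[
    [0,-0.1,0],
    [0,-0.2,0],
    [0,-0.3,0],
    [0,-0.5,0],
    [0,-0.8,0],
    [0,-1.2,0],
    [0,-2,0],
    [0,-3,0],
    [0,-4,0],
    [0,-4,0],
  ],
  turn=[0,0,0,0,0,0,0,0,0,0],
)

```text
time_s: 28.5
tool_pos: [0.4997, -0.0606, 0.0031]
tcp_rot: [-0.0, 1.0, -0.0, -0.0]
contact_force: [-1.1, 0.2, -0.1]
width: 0.498
```

```bash
python3 - <<'E'
from h import *
from bench import snapshot,read_state
go(.501,-.06,.2,0); print(read_state()["contact_force"].round(2))
for n in("scene","side","wrist"):
    r=snapshot(n); cv2.imwrite(f"pics/{n}10.png",r["image"][:,:,::-1]); pickle.dump(r,open(f"{n}10.pkl","wb"))
a=cv2.imread("pics/scene10.png")[80:260,180:380];b=cv2.imread("pics/side10.png")[60:240,180:380]
cv2.imwrite("pics/z10.png",cv2.resize(np.hstack([a,b]),None,fx=2,fy=2,interpolation=cv2.INTER_CUBIC))
E
```

```text
t 28.5 pos [ 0.4997 -0.0606  0.0031] yaw -0.0 tilt -1.0 -> shift cm [  0.11  -0.07 -19.69] turn -0.0
[-1.1   0.22 -0.1 ]
```

View pics/z10.png

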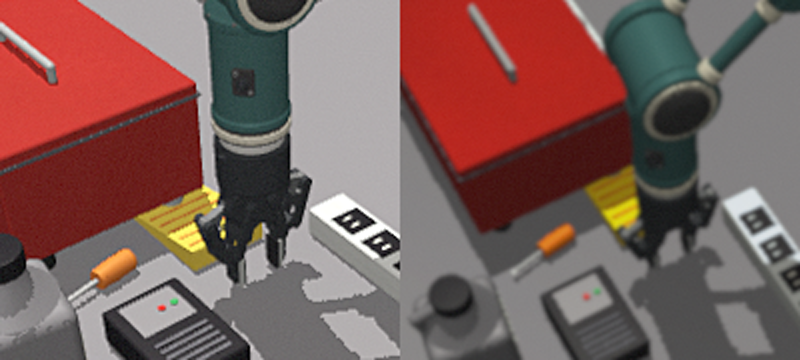

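View pics/wrist10.png

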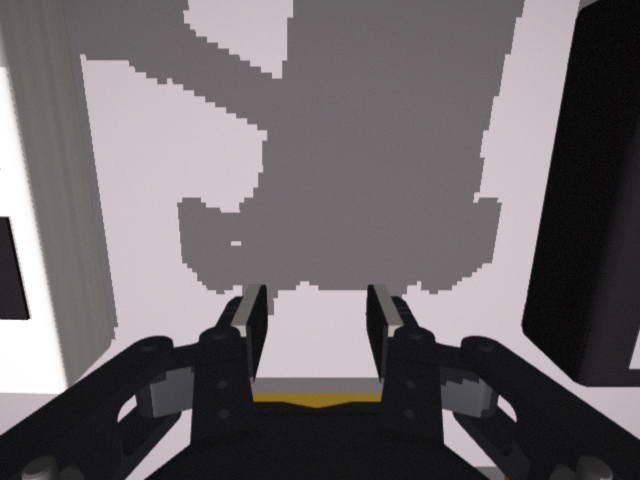

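Emit:
step_arm(
  translation=[
    [0,0,-2],
    [0,0,-5],
    [0,-1,-8],
    [0,-3,-11],
    [0,-6,-14],
    [0,-9,-16],
    [0,-12,-18],
    [0,-15,-19],
    [0,-18,-20],
    [0,-20,-20],
  ],
  turn=[0,0,0,0,0,0,0,0,0,0],
)

```text
time_s: 29.48
tool_pos: [0.502, 0.14, 0.2065]
tcp_rot: [-0.001, 1.0, -0.0, 0.003]
contact_force: [0.8, 0.1, 0.4]
width: 0.501
```

```bash
python3 - <<'E'
from h import *
from bench import snapshot,read_state
go(.501,-.06,.2,0); print(read_state()["contact_force"].round(2))
for n in("scene","side"):
    r=snapshot(n); cv2.imwrite(f"pics/{n}11.png",r["image"][:,:,::-1]); pickle.dump(r,open(f"{n}11.pkl","wb"))
    m,l,st,c=mask(r,"yellow")
    for i in range(1,len(st)):
        if 100<st[i,4]<6000 and 220<c[i][0]<400 and 100<c[i][1]<330:
            p,_=poly((l==i).astype(np.uint8),2)
            for q in p: print(n,q,"z0",plane(r,q,.0).round(4)[:2],"z27",plane(r,q,.027).round(4)[:2])
    m,l,st,c=mask(r,"orange"); i=1+np.argmax(st[1:,4]); r0=pickle.load(open(n+"0.pkl","rb")); m0,l0,st0,c0=mask(r0,"orange"); i0=1+np.argmax(st0[1:,4]); print("orange",c[i],c0[i0])
    d=np.abs(r["image"].astype(int)-r0["image"]).max(2); print("jug diff px", (d[195:310,150:230]>40).sum() if n=="scene" else (d[195:265,185:245]>40).sum())
a=cv2.imread("pics/scene11.png")[80:260,180:380];b=cv2.imread("pics/side11.png")[60:240,180:380]
cv2.imwrite("pics/z11.png",cv2.resize(np.hstack([a,b]),None,fx=2,fy=2,interpolation=cv2.INTER_CUBIC))
E
```

```text
t 29.48 pos [0.502  0.14   0.2065] yaw -0.05 tilt -1.0 -> shift cm [-0.09 20.    0.61] turn -0.05
[0.82 0.06 0.42]
scene [310 198] z0 [ 0.455  -0.1109] z27 [ 0.4756 -0.0835]
scene [276 214] z0 [ 0.5473 -0.1134] z27 [ 0.5643 -0.0859]
scene [247 188] z0 [ 0.5457 -0.2333] z27 [ 0.5628 -0.2011]
scene [281 172] z0 [ 0.4473 -0.2353] z27 [ 0.4682 -0.203 ]
scene [309 188] z0 [ 0.4339 -0.142 ] z27 [ 0.4553 -0.1133]
orange [238.61111111 214.31111111] [239.09090909 213.42045455]
jug diff px 0
side [298 136] z0 [ 0.4525 -0.2372] z27 [ 0.4616 -0.2176]
side [320 164] z0 [ 0.4477 -0.1223] z27 [ 0.4569 -0.1056]
side [319 168] z0 [ 0.4566 -0.1123] z27 [ 0.4656 -0.0958]
side [290 181] z0 [ 0.5445 -0.1159] z27 [ 0.5513 -0.0994]
side [272 154] z0 [ 0.5447 -0.2197] z27 [ 0.5515 -0.2005]
orange [257.8045977  178.88505747] [257.5        178.83695652]
jug diff px 0
```

View pics/z11.png

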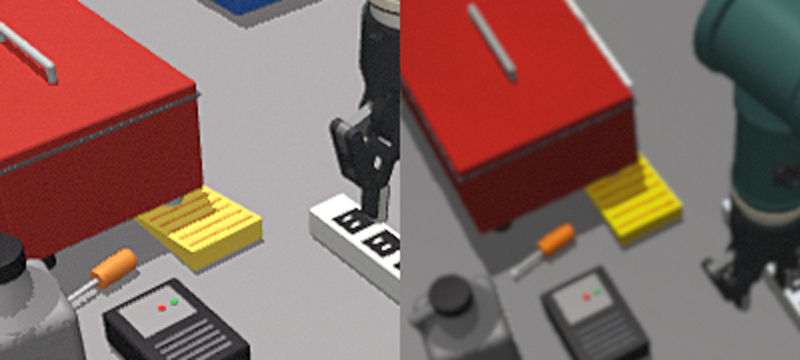

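View pics/scene11.png

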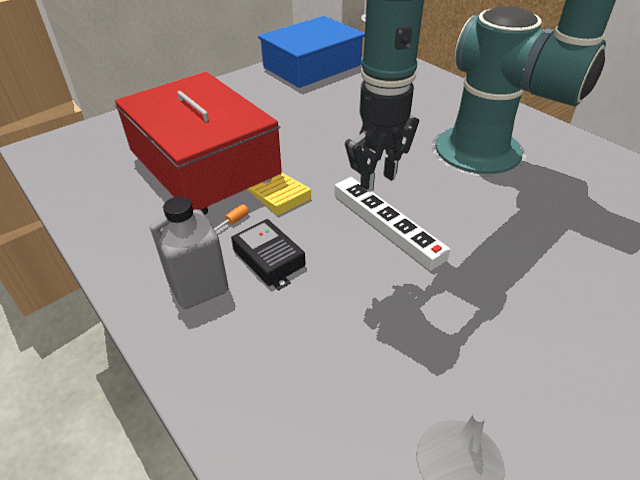

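```bash
python3 - <<'E'
from h import *
for n in("scene","side"):
    r=pickle.load(open(n+"11.pkl","rb"))
    im=r["image"][150:220,235:325,::-1] if n=="scene" else r["image"][120:190,260:335,::-1]
    cv2.imwrite(f"pics/{n}12.png",cv2.resize(im,None,fx=7,fy=7,interpolation=cv2.INTER_CUBIC))
    c=pickle.load(open(n+"0.pkl","rb"))
    print(n,"expected stub px",proj(r,(.501,-.202,.0124)), "chest moved px", (np.abs(r["image"].astype(int)-c["image"]).max(2)[75:120,120:270]>40).sum() if n=="scene" else 0)
r=pickle.load(open("scene11.pkl","rb")); print(plane(r,(267,182),.0124))
E
```

```text
scene expected stub px [270.06596091 182.64166091] chest moved px 33
side expected stub px [288.5710391  149.12151336] chest moved px 0
[ 0.50509892 -0.20856145  0.0124    ]
```

View pics/scene12.png

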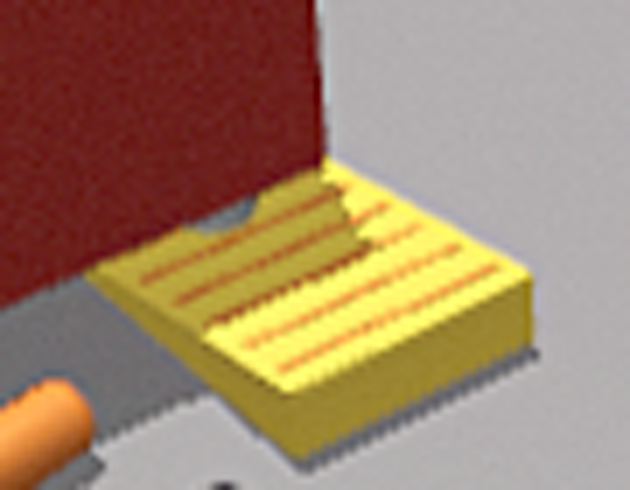

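```bash
python3 -c "
from bench import *
s=read_state(); print(s['contact_force'].round(2),s['qd'].round(3)); print(sign_off())"
```

```text
[ 0.25 -0.42 -0.67] [-0.047  0.002  0.031 -0.037  0.008 -0.038]
the job is handed in; nothing more can be done
None
```

The wedge is under the bare foot, and I handed the job in at about 29.6 s of the 64 s allowed; sign-off gave no verdict. I pushed the wedge sideways into line with the foot using two half-open fingertips. Then I slid it thin edge first through the gap and pressed it in small steps until the push rose from about 2 N to 15.9 N. After that I backed the fingers straight off and lifted clear.

**Load:** by the stated push-to-load ratio, the foot should carry about 9 to 14.5 N. This is an estimate; I did not re-check the load after letting go.

**Last checks:**
- **Wedge position:** it stayed where it was pressed, with no spring-back I could measure. Its origin is at about (0.50, -0.186), square within about 0.03 rad, and appears to lie flat.
- **Foot:** it can be seen standing on the sloping face, within a few mm of the centre line. It is about 30 mm from the wedge's middle towards the thin edge.
- **Other objects:** the jug shows no change in the images, and the screwdriver mask moved by 1 pixel or less. I checked the funnel only by eye, and it looks unmoved.
- **Charger and power strip:** I measured about 40 mm of room on each side of the wedge, and no unexpected force showed in the readings after each move.
- **Not settled:** about 33 pixels on the chest's top differ from the start picture. I did not look into why; it could be a shadow or image noise.

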